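# Stand the mould insert on edge and sleeve its cooling spigot

### The arm

A 7-joint arm with a two-finger parallel gripper is mounted at the origin on the work surface. World frame = base frame: x ahead of the robot, y to its left, z up, the work surface at z = 0. Lengths are in mm, angles in rad, forces in N, time in s.
With the tool pointing down it reaches from about 425 to 950 mm from the base axis. Payload 16.7 kg.
Tool frame: the origin (TCP) lies between the finger pads; the fingertips stand 19 mm ahead of it and the grasp point (between the pads) is the TCP; z points along the fingers, y is the line along which they close (so a half turn about z gives the same grasp; the last joint's range is limited). The gripper opens to 94 mm and grips with 3 to 60 N. Pads are 16 mm wide; open, the fingers measure 119 mm over their backs; the gripper's body (75 mm by 177 mm) begins 78 mm behind the grasp point.
Start: joints at [-1.417, 0.426, 0.074, 1.606, -0.034, 1.111, -0.067], TCP at [201.286, 644.251, 224.467] pointing down, gripper open.
Joint ranges: [-2.85, 2.85], [-0.5, 2.14], [-1.23, 1.37], [0.21, 2.46], [-1.02, 4.16], [0.16, 2.05], [-2.73, 2.73]. Speed limits (rad/s): [1.89, 1.89, 2.39, 2.39, 3.01, 3.01, 3.01].

### API

Orientations are given as a unit quaternion [x, y, z, w].
In Python, from plant import robot gives the robot as it stands.
- The arm moves only by the tool servo_tool, never from a script. Its arguments are lists of equal length, an entry for each row: "translation": the shift along the tool's x, y, z in m, a list of three; "roll": the turn about the tool's z in rad; "fingers": the finger opening in m, from 0 to 0.094. In form: {"translation": [[x, y, z], ...], "roll": [roll, ...], "fingers": [fingers, ...]}. A call has 1 to 5 rows; each row shifts and turns the commanded pose from where the row before left it, along the tool's axes as they then stand; what a row does not reach is not made up. A row lasts 1/12 s, in which the tool goes at most 41.7 mm and 7.16 degrees, less where a joint would pass 70% of its speed; a pose out of reach is approached as far as the arm can. A call is refused whole if a number of a shift passes 0.0417 or a number of a turn 0.125, either way. A call with a gripper value outside its range is refused whole. The fingers move at their own pace and stop on an object; "squeeze" is the grip in N (left out, the last holds). Time passes only in rows, so rows that do not move let the fingers close. It gives the time, the measured TCP pose, the force, the opening and the grip force at its end, in the units of the state.
- robot.observe(): the state, without advancing time (a new reading comes with each control period).
- robot.get_image(name): name is "side" or "top" or "wrist"; returns (picture, depth): 400x640x3 uint8, red, green, blue; 400x640 float32, mm along the optical axis (not along the pixel's ray), 0 where there is no reading.
- robot.camera_info(name): a dict with "fx", "fy", "cx", "cy" (pixels), "origin" and "rotation" of the camera in the world; the wrist camera has in their place "mount" (4x4, takes a point from camera to tool coordinates, whose origin is the TCP and whose axes are the flange's). Camera axes: x right, y down, z forward; pixel columns grow to the right and rows downward; lengths in mm; the calibration is good to about 2 mm. A picture is of the moment at which its call begins: read the wrist's pose just before it. camera_info takes no time and is no camera call.
- robot.hand_in(): hands the job in; it is judged then, once.
The state is a dict: "time_s": time; "q": joint angles; "dq": joint speeds; "joint_torque": joint torques, N m; "tcp_pos": TCP position; "tool_rot": TCP orientation; "wrist_force": force on the tool from outside, world axes, zero at the start; "ft_torque": the same for the moment, N m; "opening": opening from 0.0 (shut) to 1.0 (fully open); "finger_force": force on a finger pad.
Only numpy, scipy, OpenCV 4.12 (cv2) and the standard library are available. Lean on these libraries where they do the work, as an engineer would, in place of code of your own. Each camera call takes 0.05 s, during which the arm holds its last target. There are 200 camera calls.

### The job

The aluminium mould insert is lying flat on the wooden rest. Stand it upright on the drilled steel base plate, on its thin end with the brass spigot pointing straight up, and let go so that it stands by itself; then push the blue sleeve over the spigot, all the way down onto the insert. Leave the other things where they are.

Things in the scene. Friction and masses are not known exactly. Their poses are not given: they have to be found in the camera images.
- insert_mid (a point): Centre of the loose aluminium insert, a slab 80 x 60 x 26 mm, about 0.36 kg. x: along the 80 mm length to the spigot; y: along the 60 mm width; z: along the thickness, out of the face with the grey cavity. Starts flat on the rest, cavity up, spigot roughly towards the robot, its width overhanging the rest by about 12 mm each side, so that it can be gripped across the width, also with tilted fingers.
- spigot_tip (a point): Free end of the brass spigot fixed in the middle of the insert's 60 x 26 mm end face: 12 mm diameter, 25 mm long, its last 6 mm tapering to 6 mm diameter. 65 mm from the insert's centre along its x; same axes as the insert.
- spigot_root (a point): Where the spigot leaves the end face, 40 mm from the insert's centre along its x; same axes as the insert.
- rest: Fixed wooden block under the insert: 60 mm along its x, 36 mm along its y, 35 mm high. Origin at the centre of its underside, on the table.
- base_plate_top (a point): Centre of the top face of the fixed dark steel base plate with a 4 x 4 pattern of black holes (flat to stand on): 150 x 150 mm, 15 mm thick, lying on the table; z up, x and y along its sides. The rest and the base plate may change sides.
- sleeve_mid (a point): Centre (half-way up) of the loose blue plastic sleeve standing on the table, a tube open at both ends: outside diameter 26 mm, bore 18 mm, 44 mm high, 40 g. z along the bore. It slides over the spigot with 3 mm of play all round and comes to rest on the insert's end face.
- bushing_mid (a point): Centre of a loose steel guide bushing standing on the table (bystander): outside diameter 32 mm, 30 mm high. It, the jar and the sleeve may change places.
- jar_mid (a point): Centre of a loose white jar with a green cap (bystander): 40 mm diameter, 38 mm high.
- brush_grip (a point): Handle of a loose brush lying on the table on the left (bystander).
- wrench_grip (a point): Handle of a loose wrench lying on the table on the right (bystander).
- oil_mid (a point): Centre of a loose grey bottle with yellow label and red cap on the right (bystander): 56 mm diameter, 140 mm high.

How it is judged:
By the outcome, as a careful person would: the job done as asked, in the order asked, and still so for the second after the job is handed in, with the robot touching nothing.
It also fails if it takes over 67 s, if anything falls off the work surface, if the arm or the gripper's body presses on something with over 40 N, if the wrist force passes 120 N, or if a joint passes its speed limit or range.

## Working session

There is one attempt and no reset: what is moved stays moved. The work goes in short steps, Python scripts to look and compute and a tool call to move; the robot and the scene stay as the last step left them, time stands still between calls to the robot, and variables do not carry over. Pictures are saved under pics/ and viewed, at most 10 in all, crops included, and the job is handed in when it is done.

Besides the shell and the picture viewer there is one more tool, called after "Emit:" in YAML: its name, and indented under it one key for each argument. servo_tool: Moves the arm, as the interface text tells. Its arguments: {"type":"object","properties":{"translation":{"type":"array","items":{"type":"array","items":{"type":"number"}}},"roll":{"type":"array","items":{"type":"number"}},"fingers":{"type":"array","items":{"type":"number"}},"squeeze":{"type":"number"}},"required":["translation","roll","fingers"]}

```bash
ls; mkdir -p pics; cat > h.py <<'E'
import numpy as np, cv2
from plant import robot
from scipy.spatial.transform import Rotation as R
def cam(name):
    i=robot.camera_info(name)
    if name=="wrist":
        s=robot.observe(); T=np.eye(4); T[:3,:3]=R.from_quat(s["tool_rot"]).as_matrix(); T[:3,3]=s["tcp_pos"]
        M=T@np.array(i["mount"]); return i,M[:3,:3],M[:3,3]
    return i,np.array(i["rotation"]).reshape(3,3) if np.size(i["rotation"])==9 else R.from_quat(i["rotation"]).as_matrix(),np.array(i["origin"])
def shot(name,fn=None):
    c=cam(name); im,d=robot.get_image(name)
    if fn: cv2.imwrite("pics/"+fn,im[:,:,::-1])
    return im,d,c
def onplane(c,uv,z):
    i,Rm,o=c; uv=np.atleast_2d(np.array(uv,float))
    r=np.c_[(uv[:,0]-i["cx"])/i["fx"],(uv[:,1]-i["cy"])/i["fy"],np.ones(len(uv))]@Rm.T
    return o+r*((z-o[2])/r[:,2])[:,None]
def cloud(c,d):
    i,Rm,o=c; v,u=np.mgrid[:d.shape[0],:d.shape[1]]
    return (np.stack([(u-i["cx"])/i["fx"]*d,(v-i["cy"])/i["fy"]*d,d],-1)@Rm.T)+o
E
python3 - <<'E'
from h import *
for n in("top","side"):
    im,d,c=shot(n,n+"0.png"); np.savez(n+"0.npz",im=im,d=d); print(n,c[0]['fx'],c[2],c[1].round(2).tolist())
s=robot.observe();print(s['tool_rot'],R.from_quat(s['tool_rot']).as_matrix().round(3).tolist(),s['time_s']); print(robot.camera_info("wrist")["mount"])
E
```

```text
pics
top 515.7812232898294 [ 332.35889146  -28.97999363 1667.10754214] [[-0.02, -0.99, 0.12], [-1.0, 0.02, -0.0], [-0.0, -0.12, -0.99]]
side 504.4883114778104 [-334.95008729 -878.92710415  777.93835172] [[0.71, -0.34, 0.61], [-0.7, -0.37, 0.61], [0.01, -0.86, -0.5]]
[ 1.50836515e-01  9.88558559e-01 -5.64764236e-04 -4.78121936e-05] [[-0.954, 0.298, -0.0], [0.298, 0.954, -0.001], [-0.0, -0.001, -1.0]] 0.1
[[ 4.76634691e-04 -9.65557157e-01 -2.60190600e-01  7.55768268e+01]
 [ 9.99999861e-01  4.01579622e-04  3.41620896e-04  7.94079992e-01]
 [-2.25367258e-04 -2.60190727e-01  9.65557215e-01 -1.58944233e+02]
 [ 0.00000000e+00  0.00000000e+00  0.00000000e+00  1.00000000e+00]]
```

View pics/top0.png

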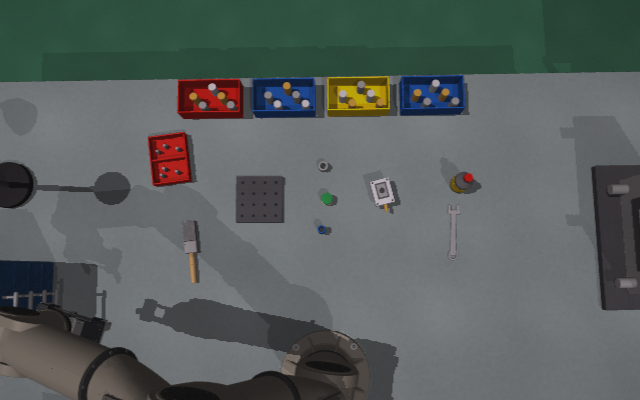

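View pics/side0.png

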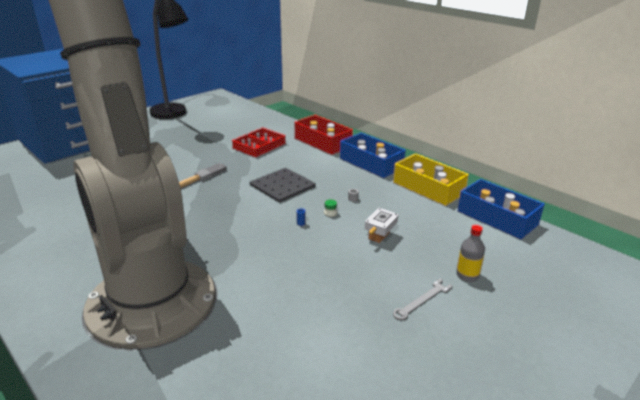

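```bash
cat > m.py <<'E'
from h import *
z=np.load("top0.npz"); im=z["im"]; c=cam("top"); hsv=cv2.cvtColor(im,cv2.COLOR_RGB2HSV)
def blob(mask,x0,x1,y0,y1,zz,n):
    m=np.zeros(mask.shape,np.uint8); m[y0:y1,x0:x1]=mask[y0:y1,x0:x1]
    k=max(cv2.findContours(m,cv2.RETR_EXTERNAL,cv2.CHAIN_APPROX_NONE)[0],key=cv2.contourArea)
    P=onplane(c,k[:,0,:],zz)[:,:2].astype(np.float32); r=cv2.minAreaRect(P)
    print(n,np.round(r[0],1),np.round(r[1],1),round(r[2],1)); return P
H,S,V=[hsv[...,i].astype(int) for i in range(3)]
blob(V<95,225,295,165,235,15,"plate")
blob((V>170),365,400,170,215,61,"insert")
blob((S>110)&(H<30),375,400,195,220,48,"spigot")
blob((S>110)&(H>100)&(H<130),310,335,215,240,44,"sleeve")
blob((S>110)&(H>40)&(H<85),310,340,185,212,38,"jar")
print(robot.observe()['q'])
E
python3 m.py
```

```text
plate [559.7 199.6] [159.4 150. ] 89.1
insert [ 571.8 -189.3] [77.7 55.1] 13.2
spigot [ 521.3 -201.1] [ 9.5 22.3] 88.4
sleeve [456.   3.] [24.6 22.3] 44.1
jar [556. -15.] [35.1 32.2] 89.1
[-1.41748277  0.42665616  0.07383917  1.6065289  -0.03409648  1.1107999
 -0.06709828]
```

Emit:
servo_tool:
  translation:
    - [0,0,0]
    - [0,0,0]
    - [0,0,0]
    - [0,0,0]
    - [0,0,0]
  roll: [-0.106,-0.107,-0.106,-0.107,-0.106]
  fingers: [0.094,0.094,0.094,0.094,0.094]

```text
time_s: 0.52
tcp_pos: [201.2, 644.1, 224.0]
tool_rot: [-0.117, 0.993, -0.0, -0.0]
wrist_force: [0.1, -0.9, -0.2]
opening: 0.999
finger_force: 0.0
```

Emit:
servo_tool:
  translation:
    - [-0.009,-0.032,0]
    - [-0.009,-0.032,0]
    - [-0.009,-0.032,0]
    - [-0.009,-0.032,0]
    - [-0.009,-0.032,0]
  roll: [0,0,0,0,0]
  fingers: [0.094,0.094,0.094,0.094,0.094]

```text
time_s: 0.93
tcp_pos: [281.9, 496.9, 224.1]
tool_rot: [-0.114, 0.993, -0.0, -0.0]
wrist_force: [0.7, -0.5, 0.5]
opening: 1.002
finger_force: 0.0
```

Emit:
servo_tool:
  translation:
    - [-0.009,-0.032,0]
    - [-0.009,-0.032,0]
    - [-0.009,-0.032,0]
    - [-0.009,-0.032,0]
    - [-0.009,-0.032,0]
  roll: [0,0,0,0,0]
  fingers: [0.094,0.094,0.094,0.094,0.094]

```text
time_s: 1.35
tcp_pos: [362.0, 351.4, 224.3]
tool_rot: [-0.114, 0.993, -0.0, -0.0]
wrist_force: [1.5, 0.3, 0.5]
opening: 1.0
finger_force: 0.0
```

Emit:
servo_tool:
  translation:
    - [-0.01,-0.035,0]
    - [-0.01,-0.035,0]
    - [-0.01,-0.035,0]
    - [-0.01,-0.035,0]
    - [-0.01,-0.035,0]
  roll: [0,0,0,0,0]
  fingers: [0.094,0.094,0.094,0.094,0.094]

```text
time_s: 1.77
tcp_pos: [450.4, 192.2, 224.5]
tool_rot: [-0.114, 0.993, 0.0, -0.0]
wrist_force: [0.4, 0.1, 0.4]
opening: 0.998
finger_force: 0.0
```

Emit:
servo_tool:
  translation:
    - [0,-0.039,0]
    - [0,-0.039,0]
    - [0,-0.039,0]
    - [0,-0.039,0]
    - [0,-0.039,0]
  roll: [0,0,0,0,0]
  fingers: [0.094,0.094,0.094,0.094,0.094]

```text
time_s: 2.18
tcp_pos: [494.2, 2.1, 224.5]
tool_rot: [-0.114, 0.993, 0.0, 0.0]
wrist_force: [1.4, 0.4, 0.1]
opening: 1.0
finger_force: 0.0
```

Emit:
servo_tool:
  translation:
    - [0,-0.039,0]
    - [0,-0.039,0]
    - [0,-0.039,0]
    - [0,-0.039,0]
    - [0,-0.039,0]
  roll: [0,0,0,0,0]
  fingers: [0.094,0.094,0.094,0.094,0.094]

```text
time_s: 2.6
tcp_pos: [538.6, -187.7, 224.4]
tool_rot: [-0.114, 0.993, 0.0, -0.0]
wrist_force: [0.7, 0.2, -0.5]
opening: 0.999
finger_force: 0.0
```

Emit:
servo_tool:
  translation:
    - [0,-0.01,0]
    - [0,0,0]
    - [0,0,0]
  roll: [0,0,0]
  fingers: [0.094,0.094,0.094]

```text
time_s: 2.85
tcp_pos: [540.6, -195.7, 224.0]
tool_rot: [-0.114, 0.994, 0.0, -0.001]
wrist_force: [0.3, -0.4, -0.2]
opening: 1.001
finger_force: 0.0
```

```bash
python3 - <<'E'
from h import *
im,d,c=shot("wrist","w1.png"); np.savez("w1.npz",im=im,d=d,R=c[1],o=c[2]); s=robot.observe(); print(s['tcp_pos'],d[200,320])
E
```

```text
[ 540.69697707 -194.67375425  224.10306016] 335.85785
```

View pics/w1.png

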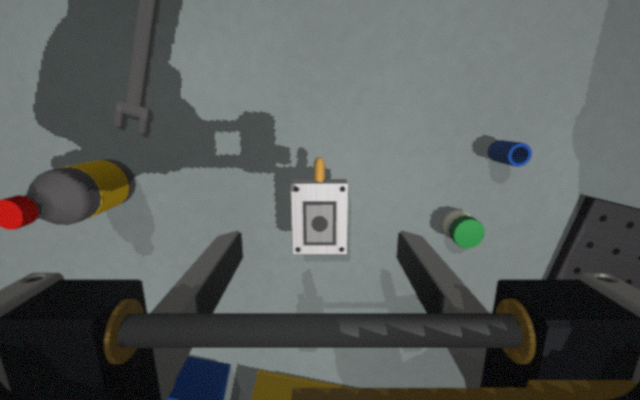

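```bash
python3 - <<'E'
from h import *
z=np.load("w1.npz"); im=z["im"]; c=(robot.camera_info("wrist"),z["R"],z["o"]); hsv=cv2.cvtColor(im,cv2.COLOR_RGB2HSV)
H,S,V=[hsv[...,i].astype(int) for i in range(3)]
def blob(mask,x0,x1,y0,y1,zz,n):
    m=np.zeros(mask.shape,np.uint8); m[y0:y1,x0:x1]=mask[y0:y1,x0:x1]
    k=max(cv2.findContours(m,cv2.RETR_EXTERNAL,cv2.CHAIN_APPROX_NONE)[0],key=cv2.contourArea)
    P=onplane(c,k[:,0,:],zz)[:,:2].astype(np.float32); r=cv2.minAreaRect(P); print(n,np.round(r[0],1),np.round(r[1],1),round(r[2],1))
blob(V>175,280,360,172,265,61,"insert")
blob((S>110)&(H<30),300,340,150,186,48,"spigot")
blob((S>110)&(H>100)&(H<130),500,540,135,175,44,"sleeve")
R0=R.from_quat(robot.observe()['tool_rot']).as_matrix(); print(R0.round(3).tolist())
E
```

```text
insert [ 571.  -187.8] [77.4 58.6] 13.1
spigot [ 520.8 -199.8] [24.7 10.7] 13.1
sleeve [458.2  -1.3] [24.5 36.2] 7.5
[[-0.974, -0.228, -0.001], [-0.228, 0.974, 0.0], [0.001, 0.001, -1.0]]
```

Emit:
servo_tool:
  translation:
    - [-0.001,0,0.035]
    - [0,0,0.035]
    - [0,0,0.035]
    - [0,0,0.035]
    - [0,0,0.036]
  roll: [0,0,0,0,0]
  fingers: [0.094,0.094,0.094,0.094,0.094]

```text
time_s: 3.32
tcp_pos: [542.0, -193.2, 47.3]
tool_rot: [-0.116, 0.993, 0.0, 0.0]
wrist_force: [2.7, -0.2, -0.3]
opening: 0.999
finger_force: 0.0
```

Emit:
servo_tool:
  translation:
    - [0,0,0]
    - [0,0,0]
    - [0,0,0]
    - [0,0,0]
    - [0,0,0]
  roll: [0,0,0,0,0]
  fingers: [0.05,0.05,0.05,0.05,0.05]
  squeeze: 6

```text
time_s: 3.73
tcp_pos: [543.1, -195.3, 50.6]
tool_rot: [-0.115, 0.993, -0.0, 0.002]
wrist_force: [-0.4, 0.3, 0.3]
opening: 0.681
finger_force: 0.0
```

Emit:
servo_tool:
  translation:
    - [0,0,0]
    - [0,0,0]
    - [0,0,0]
    - [0,0,0]
    - [0,0,0]
  roll: [0,0,0,0,0]
  fingers: [0.05,0.05,0.05,0.05,0.05]
  squeeze: 6

```text
time_s: 4.15
tcp_pos: [542.9, -195.3, 50.0]
tool_rot: [-0.114, 0.993, -0.0, 0.001]
wrist_force: [-1.1, 1.8, 9.2]
opening: 0.638
finger_force: 6.0
```

Emit:
servo_tool:
  translation:
    - [0,0,-0.004]
    - [0,0,-0.006]
    - [0,0,-0.006]
    - [0,0,-0.006]
    - [0,0,-0.006]
  roll: [0,0,0,0,0]
  fingers: [0.05,0.05,0.05,0.05,0.05]

```text
time_s: 4.57
tcp_pos: [541.9, -195.4, 77.3]
tool_rot: [-0.114, 0.993, -0.0, 0.0]
wrist_force: [-0.2, 0.8, -2.8]
opening: 0.637
finger_force: 6.0
```

```bash
python3 - <<'E'
from h import *
im,d,c=shot("wrist"); i2,d2,_=shot("side")
a=im[100:400,160:480]; b=cv2.resize(i2[150:300,300:460],(320,300)); cv2.imwrite("pics/l1.png",np.hstack([a,b])[:,:,::-1]); s=robot.observe();print(s['tcp_pos'],s['wrist_force'],s['finger_force'],s['opening'])
E
```

```text
[ 542.34532802 -195.50605829   77.72471829] [-1.61722678 -0.63571088  0.60281978] 6.000045910477638 0.6367886989499204
```

View pics/l1.png

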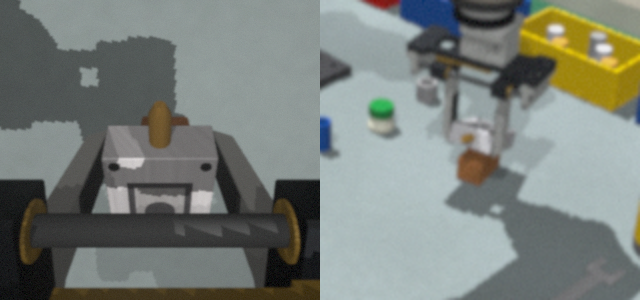

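The wrist crop (left) shows the end face tilting up, with the spigot at about (160,120) in the crop. The insert is pivoting in the pads as it lifts, so I carry on lifting.

Emit:
servo_tool:
  translation:
    - [0,0,-0.01]
    - [0,0,-0.012]
    - [0,0,-0.012]
    - [0,0,-0.012]
    - [0,0,-0.012]
  roll: [0,0,0,0,0]
  fingers: [0.05,0.05,0.05,0.05,0.05]

```text
time_s: 5.08
tcp_pos: [542.0, -195.4, 136.1]
tool_rot: [-0.114, 0.993, -0.0, 0.0]
wrist_force: [0.7, -0.5, -3.3]
opening: 0.639
finger_force: 6.0
```

Emit:
servo_tool:
  translation:
    - [0,0,-0.01]
    - [0,0,-0.006]
    - [0,0,0]
    - [0,0,0]
    - [0,0,0]
  roll: [0,0,0,0,0]
  fingers: [0.05,0.05,0.05,0.05,0.05]

```text
time_s: 5.5
tcp_pos: [541.6, -195.1, 150.0]
tool_rot: [-0.114, 0.993, 0.0, -0.0]
wrist_force: [0.0, -0.0, -3.2]
opening: 0.641
finger_force: 6.0
```

```bash
python3 - <<'E'
from h import *
im,d,c=shot("wrist"); i2,d2,_=shot("side")
np.savez("w2.npz",im=im,d=d,R=c[1],o=c[2])
a=im[100:400,160:480]; b=cv2.resize(i2[130:280,300:460],(320,300)); cv2.imwrite("pics/l2.png",np.hstack([a,b])[:,:,::-1]); s=robot.observe();print(s['tcp_pos'],s['wrist_force'],s['finger_force'],s['opening'])
E
```

```text
[ 541.52282473 -195.23779788  149.85612463] [ 0.08089478 -0.77131261 -3.42085837] 5.999910235404968 0.6389639470070487
```

View pics/l2.png

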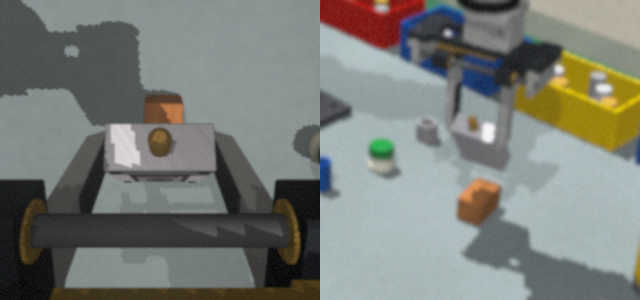

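The end face and spigot now point nearly straight up. I'll get the tilt from depth on the end face, at about x 270–370, y 226–266 in the full image.

```bash
cat > tilt.py <<'E'
from h import *
import sys
def tilt(im,d,c,zlo,zhi):
    P=cloud(c,d); s=robot.observe(); R0=R.from_quat(s['tool_rot']).as_matrix(); t=np.array(s['tcp_pos'])
    Q=(P-t)@R0   # tool frame
    m=(abs(Q[...,1])<25)&(Q[...,2]<-5+zhi)&(Q[...,2]>zlo)&(abs(Q[...,0])<22)&(d>0)&((abs(Q[...,1])>9))
    p=Q[m]; A=np.c_[p[:,:2],np.ones(len(p))]; k=np.ones(len(p),bool)
    for _ in range(6):
        co=np.linalg.lstsq(A[k],p[k,2],rcond=None)[0]; k=abs(A@co-p[:,2])<1.5
    q=p[k]; print("n",len(p),k.sum(),"slope x,y deg",np.degrees(np.arctan(co[:2])).round(1),"z0",co[2].round(1),"xrange",np.percentile(q[:,0],[1,99]).round(1),"yr",np.percentile(q[:,1],[1,99]).round(1))
    hsv=cv2.cvtColor(im,cv2.COLOR_RGB2HSV); b=(hsv[...,0]<30)&(hsv[...,1]>90)&(Q[...,2]<-15)&(Q[...,2]>-60)&(abs(Q[...,0])<40)&(abs(Q[...,1])<15)
    sp=Q[b]; print("spigot n",b.sum(),"mean",sp.mean(0).round(1) if b.any() else None,"top",sp[sp[:,2]<np.percentile(sp[:,2],15)].mean(0).round(1) if b.any() else None)
if __name__=="__main__":
    if len(sys.argv)>1:
        z=np.load(sys.argv[1]); tilt(z["im"],z["d"],(robot.camera_info("wrist"),z["R"],z["o"]),-30,5)
    else:
        im,d,c=shot("wrist"); np.savez("wl.npz",im=im,d=d,R=c[1],o=c[2]); tilt(im,d,c,-30,5)
    s=robot.observe(); print(s['tcp_pos'].round(1) if hasattr(s['tcp_pos'],'round') else s['tcp_pos'])
E
python3 tilt.py w2.npz
```

```text
n 1677 1500 slope x,y deg [30.4 -0.1] z0 -5.1 xrange [-4.2  9. ] yr [-24.7  24.7]
spigot n 431 mean [ 18.5   0.8 -20. ] top [ 19.1   1.  -22.4]
[ 541.5 -195.2  149.9]
```

Emit:
servo_tool:
  translation:
    - [-0.002,0.01,0]
    - [-0.006,0.03,0]
    - [-0.007,0.034,0]
    - [-0.007,0.034,0]
    - [-0.007,0.034,0]
  roll: [0,0,0,0,0]
  fingers: [0.05,0.05,0.05,0.05,0.05]
  squeeze: 12

```text
time_s: 6.02
tcp_pos: [537.2, -48.4, 150.2]
tool_rot: [-0.114, 0.993, 0.0, -0.0]
wrist_force: [1.6, 0.1, -3.1]
opening: 0.639
finger_force: 12.0
```

Emit:
servo_tool:
  translation:
    - [-0.007,0.034,0]
    - [-0.007,0.034,0]
    - [-0.007,0.034,0]
    - [-0.007,0.034,0]
    - [-0.007,0.034,0]
  roll: [0,0,0,0,0]
  fingers: [0.05,0.05,0.05,0.05,0.05]

```text
time_s: 6.43
tcp_pos: [532.5, 125.4, 150.3]
tool_rot: [-0.114, 0.993, 0.0, -0.0]
wrist_force: [0.8, -0.4, -3.2]
opening: 0.636
finger_force: 12.0
```

Emit:
servo_tool:
  translation:
    - [-0.007,0.034,0]
    - [-0.005,0.02,0]
    - [-0.003,0.01,0]
    - [0,0,0]
    - [0,0,0]
  roll: [0,0,0,0,0]
  fingers: [0.05,0.05,0.05,0.05,0.05]

```text
time_s: 6.85
tcp_pos: [533.1, 188.6, 150.1]
tool_rot: [-0.115, 0.993, -0.0, -0.0]
wrist_force: [0.3, -0.6, -3.4]
opening: 0.636
finger_force: 12.0
```

```bash
python3 tilt.py
```

```text
n 1612 1437 slope x,y deg [30.8 -0.1] z0 -4.9 xrange [-3.8  8.7] yr [-24.6  24.6]
spigot n 427 mean [ 18.6   1.6 -19.8] top [ 19.5   1.5 -22.1]
[533.2 187.7 150.2]
```

Emit:
servo_tool:
  translation:
    - [0,0,0.015]
    - [0,0,0.02]
    - [0,0,0.015]
    - [0,0,0.008]
    - [0,0,0]
  roll: [0,0,0,0,0]
  fingers: [0.05,0.05,0.05,0.05,0.05]

```text
time_s: 7.32
tcp_pos: [532.7, 187.0, 91.1]
tool_rot: [-0.113, 0.994, -0.001, -0.001]
wrist_force: [-0.6, -0.9, -2.6]
opening: 0.638
finger_force: 12.0
```

Emit:
servo_tool:
  translation:
    - [0,0,0]
    - [0,0,0]
    - [0,0,0]
    - [0,0,0]
    - [0,0,0]
  roll: [0,0,0,0,0]
  fingers: [0.05,0.05,0.05,0.05,0.05]
  squeeze: 4.5

```text
time_s: 7.73
tcp_pos: [533.6, 188.9, 93.0]
tool_rot: [-0.114, 0.993, 0.0, 0.0]
wrist_force: [0.8, -0.9, -2.8]
opening: 0.636
finger_force: 4.5
```

```bash
python3 tilt.py
```

```text
n 1656 1489 slope x,y deg [30.2 -0.1] z0 -5.0 xrange [-4.2  8.7] yr [-24.7  24.7]
spigot n 430 mean [ 18.6   0.7 -20. ] top [ 19.3   0.7 -22.5]
[533.6 188.9  92.9]
```

Emit:
servo_tool:
  translation:
    - [0,0,0.004]
    - [0,0,0.004]
    - [0,0,0.001]
    - [0,0,0.001]
    - [0,0,0]
  roll: [0,0,0,0,0]
  fingers: [0.05,0.05,0.05,0.05,0.05]
  squeeze: 6

```text
time_s: 8.2
tcp_pos: [533.2, 188.9, 82.3]
tool_rot: [-0.114, 0.993, 0.0, -0.0]
wrist_force: [-1.8, 0.0, 3.1]
opening: 0.638
finger_force: 6.0
```

Emit:
servo_tool:
  translation:
    - [0,0,0.001]
    - [0,0,0]
    - [0,0,0]
  roll: [0,0,0]
  fingers: [0.05,0.05,0.05]

```text
time_s: 8.45
tcp_pos: [533.3, 188.9, 81.4]
tool_rot: [-0.114, 0.993, 0.0, -0.0]
wrist_force: [-2.3, 0.3, 4.2]
opening: 0.639
finger_force: 6.0
```

Emit:
servo_tool:
  translation:
    - [-0.003,0,-0.001]
    - [-0.003,0,-0.001]
    - [-0.003,0,-0.0005]
    - [-0.003,0,-0.0005]
    - [0,0,0]
  roll: [0,0,0,0,0]
  fingers: [0.05,0.05,0.05,0.05,0.05]

```text
time_s: 8.87
tcp_pos: [545.9, 191.6, 84.4]
tool_rot: [-0.114, 0.993, -0.0, 0.0]
wrist_force: [-0.4, 0.3, -3.0]
opening: 0.639
finger_force: 6.0
```

```bash
python3 tilt.py
```

```text
n 2517 2157 slope x,y deg [34.4 -0. ] z0 -12.4 xrange [ 1.6 18.4] yr [-24.7  24.7]
spigot n 513 mean [ 23.4   0.7 -22.5] top [ 25.    0.7 -25.3]
[545.5 191.5  84.3]
```

Emit:
servo_tool:
  translation:
    - [0,0,-0.015]
    - [0,0,-0.01]
    - [0,0,0]
    - [-0.012,0,0]
    - [0.012,0,0]
  roll: [0,0,0,0,0]
  fingers: [0.05,0.05,0.05,0.05,0.05]
  squeeze: 5

```text
time_s: 9.33
tcp_pos: [548.0, 192.5, 109.8]
tool_rot: [-0.114, 0.993, 0.0, 0.002]
wrist_force: [-1.3, -0.4, -3.2]
opening: 0.64
finger_force: 5.0
```

Emit:
servo_tool:
  translation:
    - [-0.012,0,0]
    - [0.012,0,0]
    - [-0.012,0,0]
    - [0.012,0,0]
    - [0,0,0]
  roll: [0,0,0,0,0]
  fingers: [0.05,0.05,0.05,0.05,0.05]

```text
time_s: 9.75
tcp_pos: [543.9, 191.1, 109.0]
tool_rot: [-0.114, 0.993, -0.0, -0.001]
wrist_force: [0.1, 0.4, -4.2]
opening: 0.636
finger_force: 5.0
```

```bash
python3 tilt.py
```

```text
n 1865 1812 slope x,y deg [17.6 -0.1] z0 -5.1 xrange [-0.9 16.8] yr [-24.6  24.8]
spigot n 387 mean [ 20.    0.6 -23. ] top [ 19.4   0.5 -25.5]
[544.4 191.3 109.2]
```

Emit:
servo_tool:
  translation:
    - [-0.012,0,0]
    - [0.012,0,0]
    - [-0.012,0,0]
    - [0.012,0,0]
    - [0,0,0]
  roll: [0,0,0,0,0]
  fingers: [0.05,0.05,0.05,0.05,0.05]

```text
time_s: 10.22
tcp_pos: [544.2, 191.2, 109.1]
tool_rot: [-0.114, 0.993, -0.0, -0.001]
wrist_force: [-0.5, -0.2, -3.2]
opening: 0.638
finger_force: 5.0
```

```bash
python3 tilt.py; python3 - <<'E'
from h import *
z=np.load("wl.npz"); im=z["im"]; i2,d2,_=shot("side")
a=im[100:400,160:480]; b=cv2.resize(i2[90:240,230:390],(320,300)); cv2.imwrite("pics/l3.png",np.hstack([a,b])[:,:,::-1])
E
```

```text
n 834 823 slope x,y deg [11.2  0. ] z0 -1.7 xrange [-1.3  8.6] yr [-24.9  24.7]
spigot n 392 mean [ 18.7   0.6 -20.2] top [ 17.7   0.8 -22.9]
[544.7 191.4 109.3]
```

View pics/l3.png

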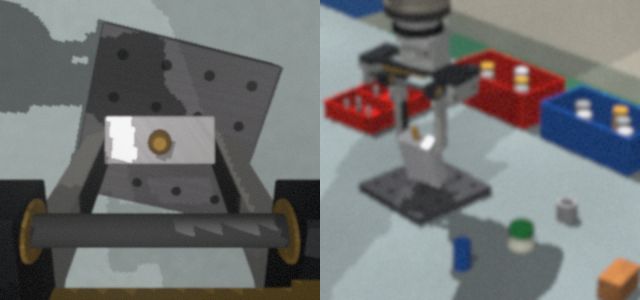

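Emit:
servo_tool:
  translation:
    - [0,0,0.003]
    - [0,0,0.004]
    - [0,0,0.003]
    - [0,0,0.001]
    - [0,0,0]
  roll: [0,0,0,0,0]
  fingers: [0.05,0.05,0.05,0.05,0.05]
  squeeze: 6

```text
time_s: 10.73
tcp_pos: [545.0, 191.4, 97.9]
tool_rot: [-0.114, 0.993, -0.0, -0.0]
wrist_force: [-0.3, -0.7, -2.6]
opening: 0.635
finger_force: 6.0
```

Emit:
servo_tool:
  translation:
    - [0,0,0.001]
    - [0,0,0.001]
    - [0,0,0]
  roll: [0,0,0]
  fingers: [0.05,0.05,0.05]

```text
time_s: 10.98
tcp_pos: [545.1, 191.5, 96.4]
tool_rot: [-0.114, 0.993, -0.0, -0.0]
wrist_force: [-0.0, -0.7, -3.1]
opening: 0.634
finger_force: 6.0
```

```bash
python3 tilt.py
```

```text
n 886 877 slope x,y deg [10.9  0. ] z0 -1.7 xrange [-1.8  8.9] yr [-24.7  24.8]
spigot n 398 mean [ 18.2   0.8 -20.4] top [ 17.4   1.  -23. ]
[545.1 191.5  96.5]
```

Emit:
servo_tool:
  translation:
    - [0,0,0.001]
    - [0,0,0.001]
    - [0,0,0]
  roll: [0,0,0]
  fingers: [0.05,0.05,0.05]

```text
time_s: 11.28
tcp_pos: [545.5, 191.6, 94.8]
tool_rot: [-0.114, 0.993, 0.0, 0.0]
wrist_force: [-0.8, -0.6, 2.5]
opening: 0.636
finger_force: 6.0
```

Emit:
servo_tool:
  translation:
    - [0,0,0.001]
    - [0,0,0.001]
    - [0,0,0]
  roll: [0,0,0]
  fingers: [0.05,0.05,0.05]

```text
time_s: 11.53
tcp_pos: [545.9, 191.7, 93.1]
tool_rot: [-0.114, 0.993, 0.0, 0.001]
wrist_force: [0.3, -1.1, 6.2]
opening: 0.637
finger_force: 6.0
```

```bash
python3 tilt.py
```

```text
n 1676 1639 slope x,y deg [14.6  0. ] z0 -3.7 xrange [-2.  14.9] yr [-24.5  24.6]
spigot n 411 mean [ 18.2   0.8 -22.4] top [ 17.3   0.8 -25.1]
[545.9 191.7  93.1]
```

```bash
python3 - <<'E'
from h import *
z=np.load("wl.npz"); c=(robot.camera_info("wrist"),z["R"],z["o"]); s=robot.observe(); R0=R.from_quat(s['tool_rot']).as_matrix()
Q=(cloud(c,z["d"])-s['tcp_pos'])@R0; im=z["im"]
for u in (285,290,355,358,320):
    print(u)
    for v in range(190,300,4): print(v,Q[v,u].round(1).tolist(),im[v,u].tolist())
E
ls
```

```text
285
190 [20.4, -25.5, 78.0] [50, 50, 50]
194 [16.7, -25.8, 80.1] [59, 59, 59]
198 [13.9, -25.8, 78.7] [58, 57, 57]
202 [10.7, -25.8, 78.6] [59, 59, 59]
206 [6.9, -26.2, 80.7] [63, 60, 60]
210 [4.0, -26.1, 79.4] [63, 63, 63]
214 [0.7, -26.2, 79.5] [62, 63, 61]
218 [22.2, -17.7, 3.3] [231, 231, 230]
222 [20.3, -17.6, 2.3] [245, 246, 246]
226 [18.1, -17.7, 2.3] [247, 246, 246]
230 [16.3, -17.6, 0.8] [246, 246, 247]
234 [14.1, -17.6, 0.6] [246, 247, 247]
238 [12.1, -17.6, -0.1] [246, 247, 246]
242 [10.0, -17.6, -0.6] [246, 246, 246]
246 [8.6, -17.4, -2.8] [246, 247, 246]
250 [5.8, -17.6, -1.6] [245, 246, 246]
254 [4.3, -17.5, -3.5] [246, 244, 245]
258 [2.0, -17.6, -3.3] [246, 246, 246]
262 [-0.2, -17.6, -3.8] [229, 227, 227]
266 [-43.6, -27.3, 78.3] [88, 87, 89]
270 [-47.4, -27.5, 78.7] [87, 87, 87]
274 [-51.4, -27.7, 79.5] [89, 87, 89]
278 [-54.6, -27.6, 78.5] [82, 80, 83]
282 [-59.8, -28.1, 81.2] [85, 85, 86]
286 [-62.2, -27.9, 79.0] [89, 88, 89]
290 [-66.4, -28.1, 79.6] [90, 90, 90]
294 [-70.2, -28.2, 79.6] [93, 92, 95]
298 [-73.7, -28.2, 79.1] [95, 94, 94]
290
190 [20.2, -21.8, 78.9]
[... 3512 characters left out ...]
[133, 124, 114]
234 [21.7, 1.0, -19.3] [104, 82, 53]
238 [21.0, 1.0, -22.5] [118, 93, 50]
242 [19.5, 1.0, -23.7] [158, 121, 61]
246 [17.8, 1.0, -24.2] [159, 123, 63]
250 [16.1, 1.0, -24.8] [166, 128, 69]
254 [13.1, 1.0, -22.7] [93, 73, 49]
258 [2.4, 1.1, -4.3] [127, 123, 124]
262 [0.4, 1.1, -4.9] [164, 161, 162]
266 [-43.9, 1.4, 78.9] [90, 89, 89]
270 [-48.1, 1.4, 80.1] [84, 80, 83]
274 [-51.7, 1.4, 80.0] [85, 82, 84]
278 [-55.1, 1.4, 79.4] [89, 88, 91]
282 [-58.1, 1.4, 78.3] [92, 92, 92]
286 [-63.2, 1.4, 80.7] [90, 87, 90]
290 [-66.6, 1.4, 80.0] [89, 87, 88]
294 [-70.1, 1.4, 79.5] [93, 93, 93]
298 [-74.3, 1.4, 80.1] [92, 87, 92]
h.py
m.py
pics
side0.npz
tilt.py
top0.npz
w1.npz
w2.npz
wl.npz
```

Emit:
servo_tool:
  translation:
    - [-0.003,0,0]
    - [-0.003,0,0]
    - [-0.003,0,0.0005]
    - [-0.003,0,0.0005]
    - [0,0,0]
  roll: [0,0,0,0,0]
  fingers: [0.05,0.05,0.05,0.05,0.05]
  squeeze: 5

```text
time_s: 12.0
tcp_pos: [557.6, 194.5, 91.5]
tool_rot: [-0.114, 0.993, 0.0, 0.0]
wrist_force: [1.4, 0.6, 4.5]
opening: 0.64
finger_force: 5.0
```

```bash
sed -i 's/-5+zhi)/zhi)/; s/Q\[...,0\])<22/Q[...,0]-5)<25/' tilt.py; sed -i 's/-30,5)/-30,8)/g' tilt.py; python3 tilt.py
```

```text
n 3071 2847 slope x,y deg [7.8 0. ] z0 -4.3 xrange [-3.5 21.7] yr [-24.7  24.7]
spigot n 498 mean [ 14.    0.7 -24.5] top [ 12.4   0.8 -28.2]
[557.4 194.4  91.5]
```

Emit:
servo_tool:
  translation:
    - [-0.003,0,0.0005]
    - [-0.003,0,0.001]
    - [-0.003,0,0.0005]
    - [-0.002,0,0.0005]
    - [0,0,0]
  roll: [0,0,0,0,0]
  fingers: [0.05,0.05,0.05,0.05,0.05]

```text
time_s: 12.47
tcp_pos: [567.7, 196.8, 88.7]
tool_rot: [-0.114, 0.993, -0.0, -0.0]
wrist_force: [-0.4, 1.0, 1.5]
opening: 0.637
finger_force: 5.0
```

```bash
python3 tilt.py
```

```text
n 3255 2789 slope x,y deg [-0.3 -0. ] z0 -5.0 xrange [-5.2 20.5] yr [-24.7  24.6]
spigot n 601 mean [ 10.    0.7 -25.6] top [  7.4   0.6 -30.4]
[567.5 196.7  88.7]
```

Emit:
servo_tool:
  translation:
    - [0,0,0]
    - [0,0,0]
    - [0,0,0]
    - [0,0,0]
    - [0,0,0]
  roll: [0,0,0,0,0]
  fingers: [0.063,0.067,0.072,0.08,0.09]
  squeeze: 3

```text
time_s: 12.93
tcp_pos: [567.4, 196.7, 89.0]
tool_rot: [-0.114, 0.993, -0.0, -0.0]
wrist_force: [-0.6, 0.3, 0.1]
opening: 0.871
finger_force: 0.0
```

Emit:
servo_tool:
  translation:
    - [0,0,0]
    - [0,0,0]
    - [0,0,0]
    - [0,0,0]
  roll: [0,0,0,0]
  fingers: [0.094,0.094,0.094,0.094]

```text
time_s: 13.27
tcp_pos: [567.5, 196.8, 89.0]
tool_rot: [-0.114, 0.993, 0.0, 0.0]
wrist_force: [0.5, 0.1, -0.5]
opening: 1.003
finger_force: 0.0
```

Emit:
servo_tool:
  translation:
    - [0,0,-0.02]
    - [0,0,-0.04]
    - [0,0,-0.04]
    - [0,0,-0.02]
    - [0,0,0]
  roll: [0,0,0,0,0]
  fingers: [0.094,0.094,0.094,0.094,0.094]

```text
time_s: 13.68
tcp_pos: [569.6, 197.3, 214.0]
tool_rot: [-0.114, 0.993, 0.001, 0.003]
wrist_force: [0.4, 0.6, -1.2]
opening: 0.999
finger_force: 0.0
```

```bash
python3 - <<'E'
from h import *
im,d,c=shot("wrist","w4.png"); np.savez("w4.npz",im=im,d=d,R=c[1],o=c[2]); s=robot.observe(); print(s['tcp_pos'],s['q'])
E
```

```text
[568.6329883  197.17282116 211.46149245] [-0.75821623  0.33226372  0.39883165  1.81041475 -0.14977483  1.02406541
  1.49852915]
```

View pics/w4.png

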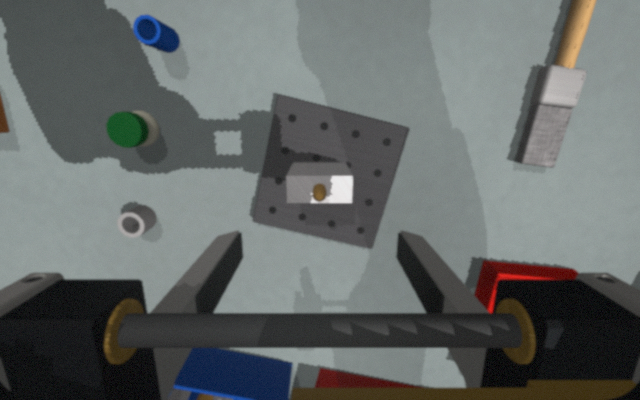

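```bash
cat > sp.py <<'E'
from h import *
def spig(im,d,c):
    P=cloud(c,d); h=cv2.cvtColor(im,cv2.COLOR_RGB2HSV)
    m=(h[...,0]<30)&(h[...,1]>90)&(P[...,2]>100)&(P[...,2]<126); m&=(abs(P[...,0]-560)<60)&(abs(P[...,1]-197)<50)
    p=P[m]; t=p[p[:,2]>p[:,2].max()-4]; print("spigot",m.sum(),"tip",t.mean(0).round(1),len(t),"max z",p[:,2].max().round(1))
    f=(P[...,2]>85)&(P[...,2]<100)&(abs(P[...,0]-560)<60)&(abs(P[...,1]-197)<50); q=P[f]; r=cv2.minAreaRect(q[:,:2].astype(np.float32)); print("face",q[:,2].mean().round(1),np.round(r[0],1),np.round(r[1],1),round(r[2],1))
    k=max(cv2.findContours(m.astype(np.uint8),0,1)[0],key=cv2.contourArea); print("pix",k[:,0].min(0),k[:,0].max(0))
def blue(im,d,c):
    P=cloud(c,d); h=cv2.cvtColor(im,cv2.COLOR_RGB2HSV)
    m=(h[...,0]>100)&(h[...,0]<130)&(h[...,1]>110)&(abs(P[...,0]-458)<40)&(abs(P[...,1])<40)
    t=m&(P[...,2]>40)&(P[...,2]<50); p=P[t]
    if len(p)>5:
        (x,y),r=cv2.minEnclosingCircle(p[:,:2].astype(np.float32)); print("sleeve",len(p),"circ",round(x,1),round(y,1),round(r,1),"mean",p.mean(0).round(1))
if __name__=="__main__":
    z=np.load("w4.npz"); c=(robot.camera_info("wrist"),z["R"],z["o"]); spig(z["im"],z["d"],c); blue(z["im"],z["d"],c)
    z=np.load("w1.npz"); c=(robot.camera_info("wrist"),z["R"],z["o"]); blue(z["im"],z["d"],c)
E
python3 sp.py
```

```text
spigot 141 tip [558.3 195.4 117.8] 77 max z 119.7
face 93.5 [558.8 195.7] [25.5 59.9] 13.3
pix [314 185] [324 199]
sleeve 371 circ 457.6 6.6 13.0 mean [457.8   6.5  42.4]
sleeve 261 circ 457.5 5.4 13.1 mean [457.2   4.8  42.3]
```

Emit:
servo_tool:
  translation:
    - [0.015,-0.016,0]
    - [0.027,-0.029,0]
    - [0.027,-0.029,0]
    - [0.027,-0.029,0]
    - [0.027,-0.029,0]
  roll: [0,0,0,0,0]
  fingers: [0.094,0.094,0.094,0.094,0.094]

```text
time_s: 14.15
tcp_pos: [475.9, 38.9, 207.8]
tool_rot: [-0.115, 0.993, -0.0, -0.001]
wrist_force: [1.0, -1.4, 0.5]
opening: 0.999
finger_force: 0.0
```

Emit:
servo_tool:
  translation:
    - [0.027,-0.027,0.02]
    - [0,0,0.035]
    - [0,0,0.035]
    - [0,0,0]
    - [0,0,0]
  roll: [0,0,0,0,0]
  fingers: [0.094,0.094,0.094,0.094,0.094]

```text
time_s: 14.57
tcp_pos: [456.9, 8.4, 118.6]
tool_rot: [-0.114, 0.993, -0.001, -0.002]
wrist_force: [0.3, 0.7, 1.8]
opening: 0.996
finger_force: 0.0
```

```bash
python3 - <<'E'
from sp import *
im,d,c=shot("wrist"); blue(im,d,c); s=robot.observe(); print(s['tcp_pos'])
E
```

```text
sleeve 380 circ 456.9 5.6 12.3 mean [456.2   5.4  42.3]
[458.10007449   8.77917695 119.97675904]
```

Emit:
servo_tool:
  translation:
    - [0.002,-0.003,0.02]
    - [0,0,0.03]
    - [0,0,0.03]
    - [0,0,0.01]
    - [0,0,0]
  roll: [0,0,0,0,0]
  fingers: [0.094,0.094,0.094,0.094,0.094]

```text
time_s: 15.03
tcp_pos: [456.7, 5.7, 29.2]
tool_rot: [-0.115, 0.993, -0.0, -0.001]
wrist_force: [-1.3, 0.2, 0.6]
opening: 1.002
finger_force: 0.0
```

Emit:
servo_tool:
  translation:
    - [0,0,0]
    - [0,0,0]
    - [0,0,0]
    - [0,0,0]
    - [0,0,0]
  roll: [0,0,0,0,0]
  fingers: [0.015,0.015,0.015,0.015,0.015]
  squeeze: 8

```text
time_s: 15.45
tcp_pos: [457.5, 5.8, 30.5]
tool_rot: [-0.114, 0.993, 0.0, 0.001]
wrist_force: [-0.2, 0.7, -0.8]
opening: 0.682
finger_force: 0.0
```

Emit:
servo_tool:
  translation:
    - [0,0,0]
    - [0,0,0]
    - [0,0,0]
    - [0,0,0]
    - [0,0,0]
  roll: [0,0,0,0,0]
  fingers: [0.015,0.015,0.015,0.015,0.015]

```text
time_s: 15.87
tcp_pos: [456.9, 5.5, 29.6]
tool_rot: [-0.114, 0.993, -0.0, -0.0]
wrist_force: [0.9, -0.3, -0.9]
opening: 0.328
finger_force: 0.0
```

Emit:
servo_tool:
  translation:
    - [0,0,0]
    - [0,0,0]
    - [0,0,0]
    - [0,0,0]
    - [0,0,0]
  roll: [0,0,0,0,0]
  fingers: [0.015,0.015,0.015,0.015,0.015]

```text
time_s: 16.28
tcp_pos: [456.9, 5.5, 29.6]
tool_rot: [-0.114, 0.993, -0.0, -0.0]
wrist_force: [0.4, 0.9, -1.3]
opening: 0.275
finger_force: 8.0
```

Emit:
servo_tool:
  translation:
    - [0,0,-0.015]
    - [0,0,-0.035]
    - [0,0,-0.04]
    - [0,0,-0.04]
    - [0,0,-0.03]
  roll: [0,0,0,0,0]
  fingers: [0.015,0.015,0.015,0.015,0.015]

```text
time_s: 16.7
tcp_pos: [457.1, 5.1, 192.4]
tool_rot: [-0.114, 0.993, -0.0, 0.001]
wrist_force: [0.9, 0.5, -0.5]
opening: 0.274
finger_force: 8.0
```

Emit:
servo_tool:
  translation:
    - [-0.012,0.014,0]
    - [-0.022,0.025,0]
    - [-0.026,0.03,0]
    - [-0.026,0.03,0]
    - [-0.026,0.03,0]
  roll: [0,0,0,0,0]
  fingers: [0.015,0.015,0.015,0.015,0.015]

```text
time_s: 17.12
tcp_pos: [537.1, 158.6, 189.4]
tool_rot: [-0.114, 0.993, 0.0, -0.0]
wrist_force: [0.8, 0.2, 0.4]
opening: 0.276
finger_force: 8.0
```

Emit:
servo_tool:
  translation:
    - [-0.02,0.022,0]
    - [-0.01,0.011,0]
    - [0,0,0]
    - [0,0,0]
    - [0,0,0]
  roll: [0,0,0,0,0]
  fingers: [0.015,0.015,0.015,0.015,0.015]

```text
time_s: 17.53
tcp_pos: [558.0, 194.1, 189.3]
tool_rot: [-0.114, 0.994, -0.0, -0.0]
wrist_force: [-0.2, -0.2, -0.1]
opening: 0.276
finger_force: 8.0
```

```bash
python3 - <<'E'
from h import *
im,d,c=shot("wrist","w5.png"); i2,d2,_=shot("side"); s=robot.observe(); R0=R.from_quat(s['tool_rot']).as_matrix(); print(s['tcp_pos'],s['opening'])
np.savez("w5.npz",im=im,d=d,R=c[1],o=c[2])
P=cloud(c,d);Q=(P-s['tcp_pos'])@R0; h=cv2.cvtColor(im,cv2.COLOR_RGB2HSV); m=(h[...,0]>100)&(h[...,0]<130)&(h[...,1]>110)&(abs(Q[...,:2]).max(-1)<40)
t=Q[m&(abs(Q[...,2]+14)<4)]; print("sleeve top tool",len(t),cv2.minEnclosingCircle(t[:,:2].astype(np.float32)),t.mean(0).round(1))
f=(P[...,2]>85)&(P[...,2]<100)&(abs(P[...,0]-560)<60)&(abs(P[...,1]-197)<50); q=P[f]; print("face",f.sum(),cv2.minAreaRect(q[:,:2].astype(np.float32)))
a=im[100:400,160:480]; b=cv2.resize(i2[90:240,230:390],(320,300)); cv2.imwrite("pics/l5.png",np.hstack([a,b])[:,:,::-1])
E
```

```text
[558.11640011 194.10636121 189.73541291] 0.2748535229017509
sleeve top tool 984 ((-0.1339675635099411, 0.6878253221511841), 12.950758934020996) [  0.7   0.8 -12.3]
face 1985 ((558.9583129882812, 195.75201416015625), (26.56422233581543, 60.01572036743164), 12.956838607788086)
```

View pics/l5.png

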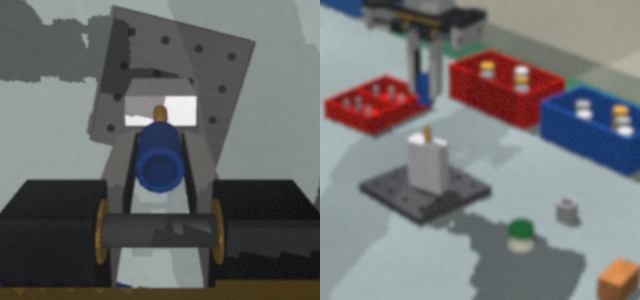

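Emit:
servo_tool:
  translation:
    - [-0.001,0.001,0.015]
    - [0,0,0.015]
    - [0,0,0.005]
    - [0,0,0.005]
    - [0,0,0.005]
  roll: [0,0,0,0,0]
  fingers: [0.015,0.015,0.015,0.015,0.015]

```text
time_s: 18.05
tcp_pos: [559.3, 196.3, 144.9]
tool_rot: [-0.114, 0.993, 0.0, 0.0]
wrist_force: [0.6, 0.8, 0.1]
opening: 0.275
finger_force: 8.0
```

Emit:
servo_tool:
  translation:
    - [0,0,0.005]
    - [0,0,0.005]
    - [0,0,0.004]
    - [0,0,0.002]
    - [0,0,0]
  roll: [0,0,0,0,0]
  fingers: [0.015,0.015,0.015,0.015,0.015]

```text
time_s: 18.47
tcp_pos: [559.0, 196.7, 128.2]
tool_rot: [-0.114, 0.993, -0.0, -0.0]
wrist_force: [-0.3, 0.1, -0.8]
opening: 0.277
finger_force: 8.0
```

Emit:
servo_tool:
  translation:
    - [0,0,0.001]
    - [0,0,0.001]
    - [0,0,0.001]
    - [0,0,0]
  roll: [0,0,0,0]
  fingers: [0.015,0.015,0.015,0.015]

```text
time_s: 18.8
tcp_pos: [559.2, 196.8, 125.6]
tool_rot: [-0.114, 0.993, -0.0, -0.0]
wrist_force: [0.6, 0.7, 0.1]
opening: 0.276
finger_force: 8.0
```

Emit:
servo_tool:
  translation:
    - [0,0,0.001]
    - [0,0,0]
    - [0,0,0]
  roll: [0,0,0]
  fingers: [0.015,0.015,0.015]

```text
time_s: 19.05
tcp_pos: [559.2, 196.7, 124.7]
tool_rot: [-0.114, 0.993, -0.0, 0.0]
wrist_force: [0.2, -0.3, -0.8]
opening: 0.276
finger_force: 8.0
```

Emit:
servo_tool:
  translation:
    - [0,0,0.0005]
    - [0,0,0]
    - [0,0,0]
  roll: [0,0,0]
  fingers: [0.015,0.015,0.015]

```text
time_s: 19.3
tcp_pos: [559.5, 196.8, 124.6]
tool_rot: [-0.114, 0.993, 0.0, 0.0]
wrist_force: [-1.4, 0.2, 5.7]
opening: 0.272
finger_force: 8.0
```

Contact is at the expected height (5.7 N). I release and retreat.

Emit:
servo_tool:
  translation:
    - [0,0,0]
    - [0,0,0]
    - [0,0,0]
    - [0,0,0]
    - [0,0,0]
  roll: [0,0,0,0,0]
  fingers: [0.028,0.031,0.036,0.045,0.06]
  squeeze: 3

```text
time_s: 19.72
tcp_pos: [559.1, 196.7, 124.1]
tool_rot: [-0.114, 0.993, -0.0, -0.0]
wrist_force: [-0.1, -0.3, 0.0]
opening: 0.49
finger_force: 0.0
```

Emit:
servo_tool:
  translation:
    - [0,0,0]
    - [0,0,0]
    - [0,0,0]
    - [0,0,0]
    - [0,0,0]
  roll: [0,0,0,0,0]
  fingers: [0.08,0.08,0.08,0.08,0.08]

```text
time_s: 20.13
tcp_pos: [559.1, 196.8, 124.1]
tool_rot: [-0.114, 0.993, -0.0, -0.0]
wrist_force: [0.3, -0.2, -0.5]
opening: 0.837
finger_force: 0.0
```

Emit:
servo_tool:
  translation:
    - [0,0,-0.01]
    - [0,0,-0.03]
    - [0,0,-0.04]
    - [0,0,-0.03]
    - [0,0,0]
  roll: [0,0,0,0,0]
  fingers: [0.08,0.08,0.08,0.08,0.08]

```text
time_s: 20.55
tcp_pos: [561.7, 197.3, 240.9]
tool_rot: [-0.114, 0.993, 0.002, 0.004]
wrist_force: [0.8, -0.3, -0.1]
opening: 0.853
finger_force: 0.0
```

```bash
python3 - <<'E'
from h import *
im,d,c=shot("wrist"); i2,d2,_=shot("side"); P=cloud(c,d); h=cv2.cvtColor(im,cv2.COLOR_RGB2HSV)
m=(h[...,0]>100)&(h[...,0]<130)&(h[...,1]>110)&(abs(P[...,0]-559)<40)&(abs(P[...,1]-196)<40); p=P[m]; t=p[p[:,2]>p[:,2].max()-5]; print("top z",np.percentile(p[:,2],[2,90,99]).round(1),cv2.minEnclosingCircle(t[:,:2].astype(np.float32)))
f=(P[...,2]>85)&(P[...,2]<100)&(abs(P[...,0]-560)<60)&(abs(P[...,1]-197)<50)&~m; print(P[f][:,2].mean(),f.sum(),robot.observe()['tcp_pos'])
a=im[100:400,160:480]; b=cv2.resize(i2[90:240,230:390],(320,300)); cv2.imwrite("pics/l6.png",np.hstack([a,b])[:,:,::-1])
E
```

```text
top z [104.1 330.8 341.4] ((533.333740234375, 207.16683959960938), 29.26824378967285)
93.28327798471955 1101 [559.74269788 197.01625961 236.01580102]
```

View pics/l6.png

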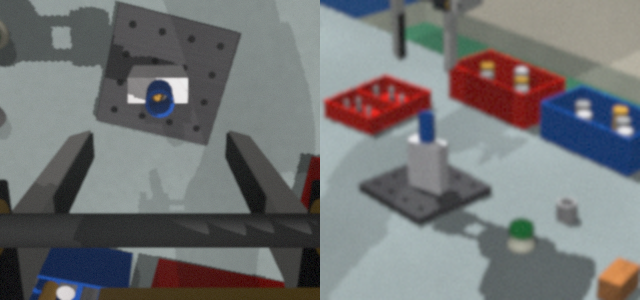

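The picture shows the insert standing on the plate at about (428,165). The sleeve sits on it at (427,127), with the spigot visible inside the bore at (160,98).

```bash
python3 -c "
from plant import robot; print(robot.hand_in())"
```

```text
the job is handed in; nothing more can be done
None
```

The insert stands on its thin end on the base plate with the spigot pointing up, the blue sleeve is pushed down onto it, the gripper is clear, and I handed the job in at about 21 s.

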